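# Run the roller shutter up from the desk console

## Robot

A 6-joint arm with a two-finger parallel gripper is mounted at the origin on the work surface. World frame = base frame: x ahead of the robot, y to its left, z up, the work surface at z = 0. Lengths are in mm, angles in rad, forces in N, time in s.
With the tool pointing down it reaches from about 400 to 925 mm from the base axis. Payload 12.5 kg.
Tool frame: the origin (TCP) lies midway between the tips of the shut fingers; the grasp point (between the pads) lies 19 mm behind it; z points along the fingers, y is the line along which they close (so a half turn about z gives the same grasp; the last joint's range is limited). The gripper opens to 95 mm and grips with 3 to 60 N. Pads are 20 mm wide; open, the fingers measure 119 mm over their backs; the gripper's body (75 mm by 180 mm) begins 59 mm behind the grasp point.
Start: joints at [-1.238, 0.491, 1.559, -0, 1.092, -0.106], TCP at [265.558, -565.797, 214.661] pointing down, gripper open.
Joint ranges: [-3.1, 3.1], [-0.84, 2.19], [0.05, 2.79], [-1.13, 4.28], [0.06, 2.93], [-2.69, 2.69]. Speed limits (rad/s): [2.22, 2.22, 2.79, 3.14, 3.14, 3.14].

## Interface

Orientations are given as [roll, pitch, yaw] about the fixed x, y, z axes, in that order (R = Rz(yaw) Ry(pitch) Rx(roll)).
In Python, from cell import state, read_camera, camera_info, env gives the robot as it stands.
- The arm moves only by the tool move_arm, never from a script. Its argument "commands" is a list of rows, each a list of 3 entries, a list of its own where there are three numbers: the shift along the world's x, y, z in cm, then the turn, a rotation vector about the world's x, y, z in degrees, then the opening, from 0 (shut) to 1 (fully open). A call has 1 to 10 rows; each row shifts and turns the commanded pose from where the row before left it; what a row does not reach is not made up. A row lasts 1/10 s, in which the tool goes at most 50 mm and 8.59 degrees, less where a joint would pass 70% of its speed; a pose out of reach is approached as far as the arm can. A call with a gripper value outside its range is refused whole. The fingers move at their own pace and stop on an object; the grip force is fixed at half the most. Time passes only in rows, so rows that do not move let the fingers close. It gives the time, the measured TCP pose, the force, the opening and the grip force at its end, in the units of the state.
- state(): the state, without advancing time (a new reading comes with each control period).
- read_camera(name): name is "scene" or "top"; returns the picture (480x640x3 uint8, blue, green, red); there is no depth.
- camera_info(name): a dict with "K" (3x3 intrinsics, pixels), "cam_to_world" (4x4, takes a point from camera to world coordinates). Camera axes: x right, y down, z forward; pixel columns grow to the right and rows downward; lengths in mm; the calibration is good to about 2 mm. A picture is of the moment at which its call begins. camera_info takes no time and is no camera call.
- env.job_done(): hands the job in; it is judged then, once.
The state is a dict: "t": time; "joints": joint angles; "qvel": joint speeds; "tau": joint torques, N m; "eef_pos": TCP position; "tcp_rot": TCP orientation; "ft_force": force on the tool from outside, world axes, zero at the start; "moment": the same for the moment, N m; "opening": opening from 0.0 (shut) to 1.0 (fully open); "grip_force": force on a finger pad.
Only numpy, scipy, OpenCV 4.12 (cv2) and the standard library are available. Lean on these libraries where they do the work, as an engineer would, in place of code of your own. Each camera call takes 0.05 s, during which the arm holds its last target. There are 200 camera calls.

## Task

Open the workshop's roller shutter from the grey console on the office desk: with the fingers closed, first press down the striped half of the white power rocker so that it is fully on, next press the blue reset button fully down and let it come back up, then press the green button fully down and keep it down. The shutter runs only while green is held, so finish with your fingers still holding it fully pressed. Do not press the red or the black button, and leave the things on and around the console where they stand.

Things in the scene. Friction and masses are not known exactly. Their poses are not given: they have to be found in the camera images.
- console: the shutter console: grey steel box screwed to the desk, 150 mm (x) by 450 mm (y), 60 mm high. Origin at the centre of its underside, on the desk; z up, +x away from the robot at yaw 0. Its five controls stand on its flat top in one row along its y, 68 mm apart, in any order, on the row points y = -166, -98, -30, 38, 106 mm, all turned like the console
- power_base: black frame, 80 x 46 x 8 mm, of the white power rocker. Origin at the centre of the frame's underside, on the console's top; z up, axes along the console's. The white rocker plate, 64 mm (x) by 34 mm (y), 12 mm thick, tips about a y axis 16 mm above the origin. It is off with its far (+x) half, marked with an orange stripe, standing up: 22 mm beyond the axis its top is then 28 mm above the origin, and 17 mm when on
- power (a joint): tip of the power rocker in rad: 0 off (striped far half up), 0.5 on (striped far half fully down). It is moved by pressing down on the striped half (1 to 3 N some 22 mm from the axis; its motion ends against a firm stop) and stays where it is left
- blue_base: the blue push-button unit (reset): blue round cap 36 mm across in a black round collar 12 mm high. Origin at the centre of the collar's underside, on the console's top; z up, x and y along the console's. At rest the flat top of the cap lies 24 mm above the origin, fully pressed 16 mm
- blue (a joint): travel of the blue button in m: 0 released, 0.008 fully down; it moves straight down and springs back; it starts to move at 1.5 N and takes 5 N at the bottom
- green_base: the green push-button unit (open): green round cap 36 mm across in a black round collar 12 mm high. Origin at the centre of the collar's underside, on the console's top; z up, x and y along the console's. At rest the flat top of the cap lies 24 mm above the origin, fully pressed 16 mm
- green (a joint): travel of the green button in m: 0 released, 0.008 fully down; it moves straight down and springs back; it starts to move at 1.5 N and takes 5 N at the bottom
- black_base: the black push-button unit (close, not to be pressed): black round cap 36 mm across in a white round collar 12 mm high. Origin at the centre of the collar's underside, on the console's top; z up, x and y along the console's. At rest the flat top of the cap lies 24 mm above the origin, fully pressed 16 mm
- black (a joint): travel of the black button in m: 0 released, 0.008 fully down; it moves straight down and springs back; it starts to move at 1.5 N and takes 5 N at the bottom
- red_base: the red push-button unit (stop, not to be pressed): red round cap 42 mm across in a yellow round collar 12 mm high. Origin at the centre of the collar's underside, on the console's top; z up, x and y along the console's. At rest the flat top of the cap lies 24 mm above the origin, fully pressed 16 mm
- red (a joint): travel of the red button in m: 0 released, 0.008 fully down; it moves straight down and springs back; it starts to move at 1.5 N and takes 5 N at the bottom
- stamp: rubber stamp with a dark turned wooden handle, 62 mm tall, black 34 mm square foot, standing loose on the console's top at its left (+y) end. Origin at the centre of its underside; to be left alone
- notes: loose block of orange sticky notes, 76 x 76 x 30 mm, on the desk on the robot's side of the console. Origin at the centre of its underside; to be left alone
- stapler: loose red and black stapler, 150 mm long, 40 mm wide, 46 mm tall, on the desk on the robot's side of the console. Origin at the centre of its underside; to be left alone
- mug: loose blue mug, 80 mm across with a side handle, 95 mm tall, on the desk to the right (-y) of the console. Origin at the centre of its underside; to be left alone
- calculator: loose grey desk calculator, 170 x 120 x 33 mm, on the desk beyond (+x) the console. Origin at the centre of its underside; to be left alone
- tape: loose black tape dispenser with a white roll, 150 x 55 mm, 86 mm tall, on the desk to the left (+y) of the console. Origin at the centre of its underside; to be left alone
- pens: loose dark steel pen cup, 80 mm across, 100 mm tall with pens standing up to 154 mm, on the desk beyond (+x) the console. Origin at the centre of its underside; to be left alone

How it is judged:
By the outcome, as a careful person would: the job done as asked, in the order asked, and still so for the second after the job is handed in, while the arm keeps its last pose, push and grip.
It also fails if it takes over 43 s, if anything falls off the work surface, if the arm or the gripper's body presses on something with over 40 N, if the wrist force passes 120 N, or if a joint passes its speed limit or range.

## Working session

There is one attempt and no reset: what is moved stays moved. The work goes in short steps, Python scripts to look and compute and a tool call to move; the robot and the scene stay as the last step left them, time stands still between calls to the robot, and variables do not carry over. Pictures are saved under pics/ and viewed, at most 10 in all, crops included, and the job is handed in when it is done.

Besides the shell and the picture viewer there is one more tool, called after "Call:" as name(argument=value, ...), one argument or row to a line, values as JSON. move_arm: Moves the arm, as the interface text tells. Its arguments: {"type":"object","properties":{"commands":{"type":"array"}},"required":["commands"]}

```bash
mkdir -p pics; ls
python3 - <<'E'
from cell import *
import cv2
for n in("top","scene"):
    cv2.imwrite(f"pics/{n}0.png",read_camera(n)); c=camera_info(n); print(c["K"],c["cam_to_world"])
print(state())
E
```

```text
pics
[[623.12947949   0.         307.96671519]
 [  0.         623.12947949 251.47276435]
 [  0.           0.           1.        ]] [[ 2.01671218e-02 -9.97325533e-01  7.02500434e-02  5.00625548e+02]
 [-9.99618690e-01 -2.14392665e-02 -1.74020670e-02  4.15558852e+01]
 [ 1.88616351e-02 -6.98723068e-02 -9.97377611e-01  1.58187492e+03]
 [ 0.00000000e+00  0.00000000e+00  0.00000000e+00  1.00000000e+00]]
[[461.0679412    0.         318.03658944]
 [  0.         461.0679412  230.09885528]
 [  0.           0.           1.        ]] [[-3.40961882e-01  5.89379619e-01 -7.32377403e-01  1.23746164e+03]
 [ 9.40034710e-01  2.21155990e-01 -2.59662805e-01  2.39714058e+02]
 [ 8.92968472e-03 -7.76995298e-01 -6.29443061e-01  6.42491420e+02]
 [ 0.00000000e+00  0.00000000e+00  0.00000000e+00  1.00000000e+00]]
{'t': 0.1, 'joints': array([-1.23757537e+00,  4.91516667e-01,  1.55937727e+00,  4.91903298e-06,
        1.09167695e+00, -1.05627478e-01]), 'qvel': array([ 4.15104282e-06, -7.78364089e-04,  4.21157587e-05,  4.49502116e-06,
       -6.34037709e-04, -1.76160083e-03]), 'tau': array([ 3.15387289e-03, -6.13624620e+01, -2.58603698e+01,  6.94375299e-02,
        4.69968875e-02, -7.30977058e-05]), 'eef_pos': array([ 265.50029407, -565.58063402,  214.11324511]), 'tcp_rot': array([-3.14062033e+00, -1.07474937e-04,  4.38846109e-01]), 'ft_force': array([ 1.35494904,  0.05406618, -0.60314392]), 'moment': array([-0.00478858, -0.01009241, -0.00232753]), 'grip_force': 0.0, 'opening': 0.9979632317524402}
```

View pics/top0.png

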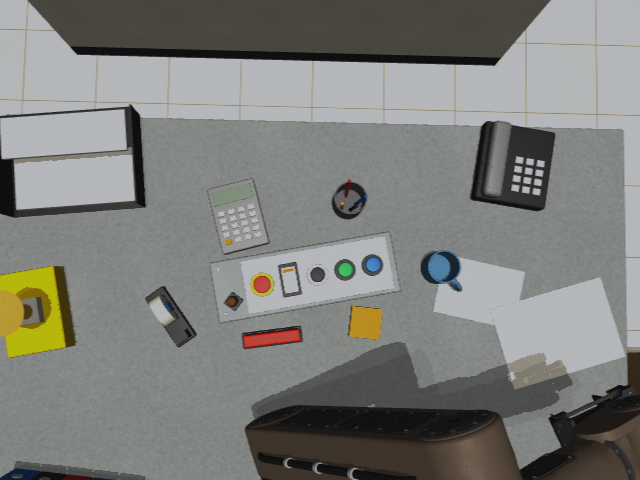

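View pics/scene0.png

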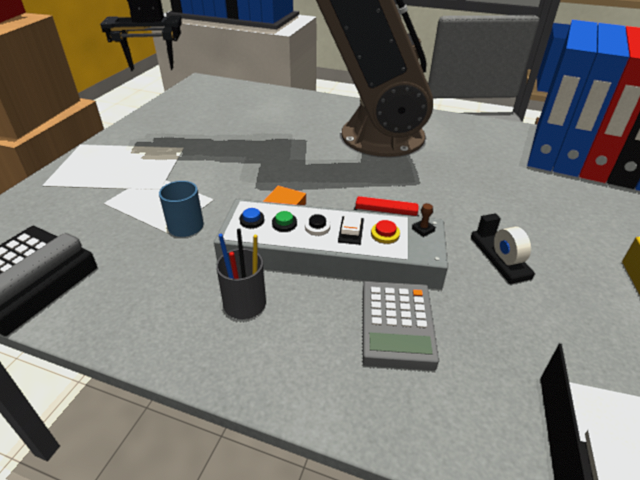

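The top view shows the row: red (262,284), rocker (290,279) with its stripe on the far side (288,270), black (317,274), green (345,270) and blue (372,265). The scene view shows the same order. The row's ends match y = 106 (red) to -166 (blue).

```bash
cat > h.py <<'E'
import numpy as np,cv2
from cell import *
def ray(n,uv,z):
    c=camera_info(n);T=c["cam_to_world"];d=T[:3,:3]@np.linalg.solve(c["K"],[*uv,1]);o=T[:3,3]
    return o+d*(z-o[2])/d[2]
def blob(img,lo,hi,near,r=20):
    h=cv2.cvtColor(img,cv2.COLOR_BGR2HSV);m=cv2.inRange(h,lo,hi)
    k=np.zeros_like(m);cv2.circle(k,near,r,255,-1);m&=k
    n,l,s,c=cv2.connectedComponentsWithStats(m);i=1+np.argmax(s[1:,4]);return c[i],s[i]
E
python3 - <<'E'
from h import *
B={"red":((0,150,60),(8,255,255)),"green":((45,120,40),(85,255,255)),"blue":((95,120,60),(125,255,255)),"stripe":((8,120,120),(22,255,255))}
N={"top":dict(red=(262,284),green=(345,270),blue=(372,265),stripe=(288,270)),
"scene":dict(red=(385,229),green=(284,218),blue=(251,216),stripe=(350,222))}
P={}
for n in N:
    im=cv2.imread(f"pics/{n}0.png")
    for k in B:
        try: c,s=blob(im,*B[k],N[n][k],13)
        except Exception as e: print(n,k,e);continue
        P[n,k]=ray(n,c,60+(27 if k=="stripe" else 23)); print(n,k,c.round(1),s,P[n,k].round(1))
Y=dict(red=106,green=-98,blue=-166)
for n in N:
    a=np.array([P[n,k][:2] for k in Y]);d=(a[0]-a[2])/272;yaw=np.arctan2(-d[0],d[1])
    u=np.array([-np.sin(yaw),np.cos(yaw)]);o=a.mean(0)-u*np.mean(list(Y.values()))
    print(n,"scale",np.linalg.norm(d),"yaw",yaw,"origin",o,"res",[(a[i]-o-u*y).round(1) for i,y in enumerate(Y.values())])
    x=np.array([u[1],-u[0]]); print(" rocker axis",o+38*u,"press",o+38*u+22*x)
im=cv2.imread("pics/top0.png")[225:330,200:410];cv2.imwrite("pics/c.png",cv2.resize(im,None,fx=3.8,fy=3.8,interpolation=cv2.INTER_CUBIC))
E
```

```text
top red [261.6 283.9] [254 276  16  17 214] [525.7 125.1  83. ]
top green [344.9 269.3] [338 262  15  15 169] [565.1 -74.5  83. ]
top blue [372.7 264.3] [366 257  15  15 175] [ 578.5 -141.4   83. ]
top stripe [287.2 270.2] [283 269  10   4  24] [559.9  64.5  87. ]
scene red [385.7 227.4] [376 220  20  16 240] [532.3 129.3  83. ]
scene green [283.8 218.2] [275 211  18  15 212] [575.  -67.7  83. ]
scene blue [251.  214.7] [242 208  19  15 211] [ 587.6 -133.8   83. ]
scene stripe [350.5 227. ] [347 227   8   1   8] [560.2  66.   87. ]
top scale 0.9989088648748884 yaw 0.19534556537429473 origin [546.23088668  21.37866278] res [array([ 0.1, -0.3]), array([-0.1,  0.2]), array([0., 0.])]
 rocker axis [538.85487618  58.65592755] press [560.43645053  62.92624942]
scene scale 0.9882313511761787 yaw 0.20731332907896477 origin [554.12275109  27.45910569] res [array([-0. , -1.9]), array([0.7, 0.7]), array([-0.7,  1.2])]
 rocker axis [546.30115396  64.64542869] press [567.8300778   69.17372177]
```

View pics/c.png

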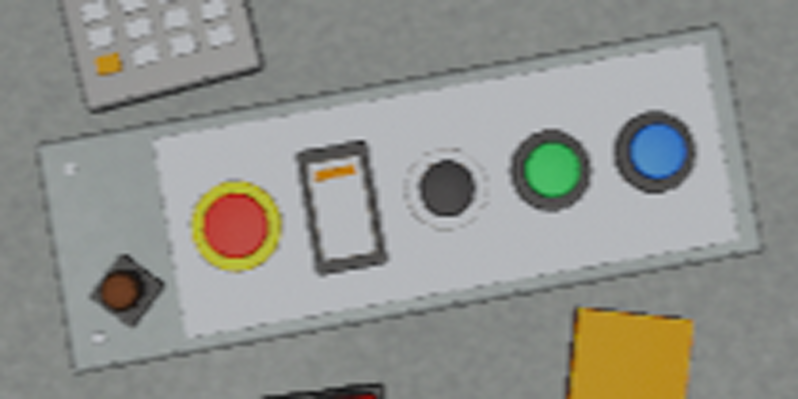

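The crop confirms the order, with the stripe on the rocker's far half. The top-view fit is good: scale 0.999, residuals under 0.3 mm. The scene centroids are shifted toward that camera because they include the cap sides. First I'll go above the striped half with the fingers closed and yaw aligned to 0.195.

Call:
move_arm(
  commands=[
    [[1.5,3.1,0],[0,0,-1.4],0],
    [[1.5,3.1,0],[0,0,-1.4],0],
    [[1.5,3.1,0],[0,0,-1.4],0],
    [[1.5,3.1,0],[0,0,-1.4],0],
    [[1.5,3.1,0],[0,0,-1.4],0],
    [[1.5,3.1,0],[0,0,-1.4],0],
    [[1.5,3.1,0],[0,0,-1.4],0],
    [[1.5,3.1,0],[0,0,-1.4],0],
    [[1.5,3.1,0],[0,0,-1.4],0],
    [[1.5,3.1,0],[0,0,-1.4],0],
  ],
)

```text
t: 1.1
eef_pos: [415.9, -254.4, 214.5]
tcp_rot: [-3.141, 0.0, 0.193]
ft_force: [0.0, -0.2, 0.1]
opening: 0.213
grip_force: 0.0
```

Call:
move_arm(
  commands=[
    [[1.5,3.1,0],[0,0,0],0],
    [[1.5,3.1,0],[0,0,0],0],
    [[1.5,3.1,0],[0,0,0],0],
    [[1.5,3.1,0],[0,0,0],0],
    [[1.5,3.1,0],[0,0,0],0],
    [[1.5,3.1,0],[0,0,0],0],
    [[1.5,3.1,0],[0,0,0],0],
    [[1.5,3.1,0],[0,0,0],0],
    [[0,0,0],[0,0,0],0],
    [[0,0,0],[0,0,0],0],
  ],
)

```text
t: 2.1
eef_pos: [535.3, -7.4, 214.3]
tcp_rot: [-3.142, 0.001, 0.196]
ft_force: [0.1, -0.2, -0.3]
opening: 0.004
grip_force: 0.0
```

Call:
move_arm(
  commands=[
    [[0.8,2.4,-1],[0,0,0],0],
    [[0.8,2.4,-1],[0,0,0],0],
    [[0.9,2.3,-1],[0,0,0],0],
    [[0,0,-2],[0,0,0],0],
    [[0,0,-2],[0,0,0],0],
    [[0,0,-2],[0,0,0],0],
    [[0,0,-1.5],[0,0,0],0],
    [[0,0,0],[0,0,0],0],
    [[0,0,0],[0,0,0],0],
  ],
)

```text
t: 3.0
eef_pos: [560.5, 62.3, 110.0]
tcp_rot: [3.141, 0.0, 0.193]
ft_force: [0.3, -0.1, -0.2]
opening: 0.005
grip_force: 0.0
```

Run:
```python
from h import *
for n,(x,y,w,h) in dict(scene=(200,130,260,160),top=(220,225,200,110)).items():
    im=read_camera(n); cv2.imwrite(f"pics/{n}1.png",cv2.resize(im[y:y+h,x:x+w],None,fx=3,fy=3,interpolation=cv2.INTER_CUBIC))
```

```text
(no output)
```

View pics/scene1.png

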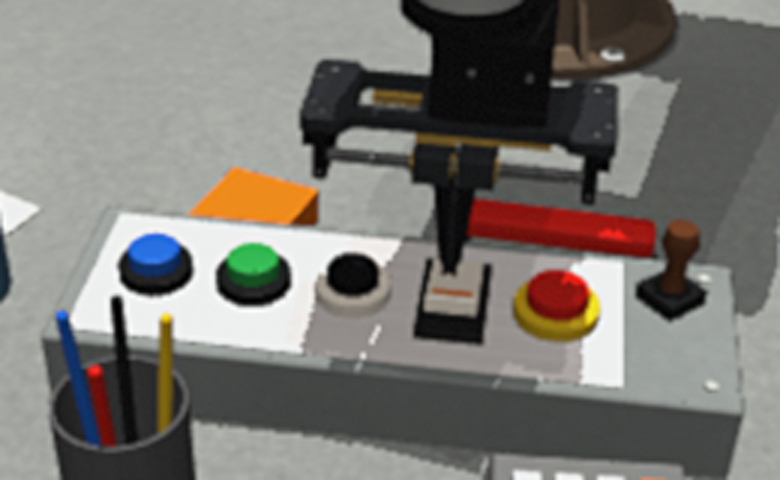

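The tip is at crop (450,270), full (350,220), just above the stripe at crop (452,293), full (350.7,227.7). I'll check the scene calibration against the known TCP.

Run:
```python
from h import *
c=camera_info("scene");M=np.linalg.inv(c["cam_to_world"])
for p in [(560.5,62.3,110),(560.4,62.9,87),(538.9,58.7,82)]:
    q=c["K"]@(M@[*p,1])[:3];print(p,q[:2]/q[2])
print(ray("scene",(350,220),110),ray("scene",(350.7,227.7),87))
```

```text
(560.5, 62.3, 110) [349.20498169 217.22925397]
(560.4, 62.9, 87) [348.90481091 226.71848393]
(538.9, 58.7, 82) [349.91656595 221.87766886]
[568.22047896  66.21704634 110.        ] [562.09002246  67.03108928  87.        ]
```

View pics/top1.png

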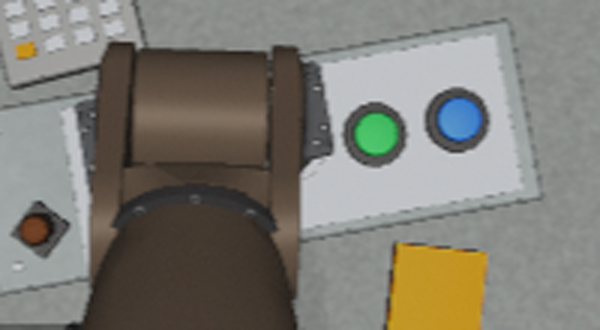

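The arm hides the rocker from above; green is at crop (375,133) and blue at (460,119). The scene view has the same bias for tip and stripe, so the position is right. Now I'll press the rocker.

Call:
move_arm(
  commands=[
    [[0,0.1,-1],[0,0,0],0],
    [[0,0,-0.8],[0,0,0],0],
    [[0,0,-0.4],[0,0,0],0],
    [[0,0,-0.4],[0,0,0],0],
    [[0,0,-0.2],[0,0,0],0],
    [[0,0,0],[0,0,0],0],
  ],
)

```text
t: 3.7
eef_pos: [560.6, 64.3, 81.5]
tcp_rot: [3.142, 0.0, 0.195]
ft_force: [-0.5, -0.5, 0.2]
opening: 0.005
grip_force: 0.1
```

Call:
move_arm(
  commands=[
    [[0,0,-0.2],[0,0,0],0],
    [[0,0,-0.2],[0,0,0],0],
    [[0,0,0],[0,0,0],0],
  ],
)

```text
t: 4.0
eef_pos: [561.3, 64.3, 78.9]
tcp_rot: [3.141, -0.002, 0.194]
ft_force: [-0.3, 1.0, 14.8]
opening: 0.006
grip_force: 6.9
```

Call:
move_arm(
  commands=[
    [[0,0,-0.1],[0,0,0],0],
    [[0,0,-0.1],[0,0,0],0],
    [[0,0,0],[0,0,0],0],
  ],
)

```text
t: 4.3
eef_pos: [561.4, 64.3, 78.4]
tcp_rot: [3.141, -0.003, 0.195]
ft_force: [-4.8, 0.5, 31.5]
opening: 0.005
grip_force: 14.9
```

That's the firm stop: 31 N at the expected height. I'll lift, go above blue, then look at the rocker.

Call:
move_arm(
  commands=[
    [[0,0,2],[0,0,0],0],
    [[0,0,3],[0,0,0],0],
    [[0.3,-3.4,0],[0,0,0],0],
    [[0.3,-3.4,0],[0,0,0],0],
    [[0.3,-3.4,0],[0,0,0],0],
    [[0.3,-3.4,0],[0,0,0],0],
    [[0.3,-3.5,0],[0,0,0],0],
    [[0.3,-3.5,0],[0,0,0],0],
    [[0,0,-1],[0,0,0],0],
    [[0,0,0],[0,0,0],0],
  ],
)

```text
t: 5.3
eef_pos: [577.4, -141.9, 114.2]
tcp_rot: [-3.14, 0.003, 0.193]
ft_force: [-0.1, 0.8, -0.5]
opening: 0.001
grip_force: 0.0
```

Run:
```python
from h import *
im=read_camera("scene")[130:290,200:460]; cv2.imwrite("pics/scene2.png",cv2.resize(im,None,fx=3,fy=3,interpolation=cv2.INTER_CUBIC))
```

```text
(no output)
```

View pics/scene2.png

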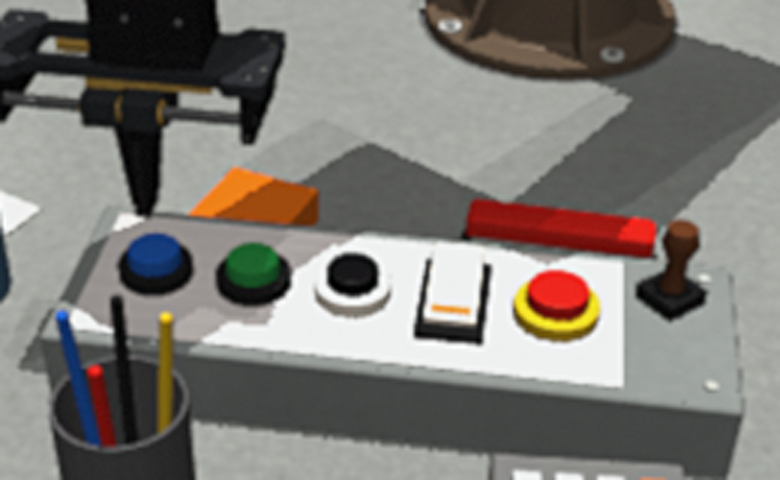

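The stripe has dropped from crop row 293 to 310, so the rocker is on. The tip is at (147,213), above the blue cap at (155,255). Next I'll press blue, whose top is expected at 84 mm and bottom at 76 mm.

Call:
move_arm(
  commands=[
    [[0.1,0,-1.4],[0,0,0],0],
    [[0,0,-1.2],[0,0,0],0],
    [[0,0,-0.4],[0,0,0],0],
    [[0,0,-0.4],[0,0,0],0],
    [[0,0,-0.3],[0,0,0],0],
    [[0,0,0],[0,0,0],0],
  ],
)

```text
t: 5.95
eef_pos: [579.5, -141.5, 78.6]
tcp_rot: [-3.141, 0.0, 0.195]
ft_force: [-1.2, 3.0, 3.1]
opening: 0.003
grip_force: 1.9
```

Call:
move_arm(
  commands=[
    [[0,0,-0.1],[0,0,0],0],
    [[0,0,-0.1],[0,0,0],0],
    [[0,0,0],[0,0,0],0],
  ],
)

```text
t: 6.25
eef_pos: [579.7, -141.8, 76.9]
tcp_rot: [3.141, -0.0, 0.194]
ft_force: [0.0, 4.0, 5.0]
opening: 0.006
grip_force: 2.3
```

Call:
move_arm(
  commands=[
    [[0,0,-0.1],[0,0,0],0],
    [[0,0,-0.1],[0,0,0],0],
    [[0,0,-0.1],[0,0,0],0],
    [[0,0,0],[0,0,0],0],
  ],
)

```text
t: 6.65
eef_pos: [579.8, -141.8, 75.9]
tcp_rot: [3.141, -0.001, 0.195]
ft_force: [-7.2, 6.0, 27.1]
opening: 0.002
grip_force: 13.5
```

Blue is fully down at 75.9 mm with 27 N. I'll lift so it comes back, then move above green.

Call:
move_arm(
  commands=[
    [[0,0,1],[0,0,0],0],
    [[0,0,2],[0,0,0],0],
    [[0,0,1],[0,0,0],0],
    [[0,0,0],[0,0,0],0],
    [[-0.7,3.4,0],[0,0,0],0],
    [[-0.7,3.3,0],[0,0,0],0],
    [[0,0,0],[0,0,0],0],
    [[0,0,0],[0,0,0],0],
  ],
)

```text
t: 7.45
eef_pos: [565.5, -74.5, 113.1]
tcp_rot: [3.142, 0.0, 0.196]
ft_force: [0.1, -0.3, 0.2]
opening: 0.006
grip_force: 0.0
```

Run:
```python
from h import *
im=read_camera("scene")[130:290,200:460]; cv2.imwrite("pics/scene3.png",cv2.resize(im,None,fx=3,fy=3,interpolation=cv2.INTER_CUBIC))
```

```text
(no output)
```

View pics/scene3.png

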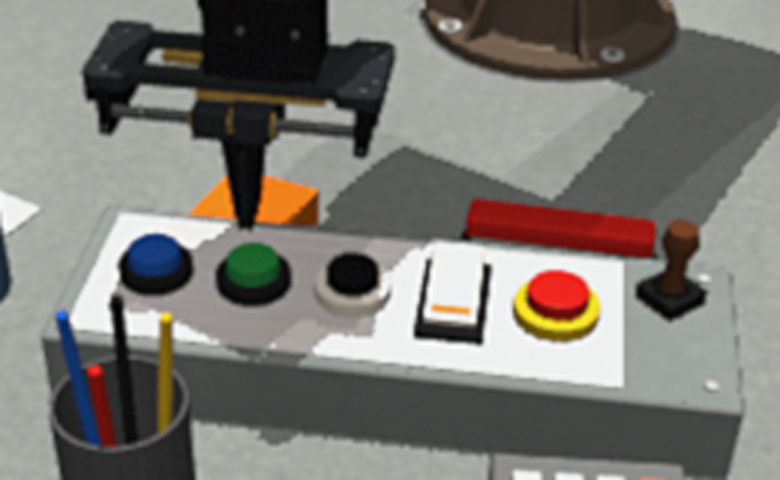

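Blue is back up at (155,255), the rocker is still on with its stripe at row 310, and the tip at (247,222) is above green at (253,263). Now I'll press green.

Call:
move_arm(
  commands=[
    [[0,0,-1.4],[0,0,0],0],
    [[0,0,-1.2],[0,0,0],0],
    [[0,0,-0.4],[0,0,0],0],
    [[0,0,-0.4],[0,0,0],0],
    [[0,0,-0.3],[0,0,0],0],
    [[0,0,-0.1],[0,0,0],0],
    [[0,0,-0.1],[0,0,0],0],
    [[0,0,0],[0,0,0],0],
  ],
)

```text
t: 8.3
eef_pos: [565.6, -75.2, 76.1]
tcp_rot: [3.141, -0.001, 0.195]
ft_force: [-6.4, -3.0, 15.3]
opening: 0.004
grip_force: 8.0
```

Call:
move_arm(
  commands=[
    [[0,0,-0.1],[0,0,0],0],
    [[0,0,0],[0,0,0],0],
  ],
)

```text
t: 8.5
eef_pos: [565.7, -75.3, 75.9]
tcp_rot: [3.14, -0.001, 0.195]
ft_force: [-8.8, -2.5, 27.0]
opening: 0.005
grip_force: 12.8
```

Call:
move_arm(
  commands=[
    [[0,0,0],[0,0,0],0],
    [[0,0,0],[0,0,0],0],
    [[0,0,0],[0,0,0],0],
    [[0,0,0],[0,0,0],0],
    [[0,0,0],[0,0,0],0],
  ],
)

```text
t: 9.0
eef_pos: [565.7, -75.3, 75.9]
tcp_rot: [3.14, -0.001, 0.195]
ft_force: [-9.1, -3.4, 26.0]
opening: 0.005
grip_force: 12.9
```

Run:
```python
from h import *
im=read_camera("scene")[130:290,200:460]; cv2.imwrite("pics/scene4.png",cv2.resize(im,None,fx=3,fy=3,interpolation=cv2.INTER_CUBIC))
```

```text
(no output)
```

View pics/scene4.png

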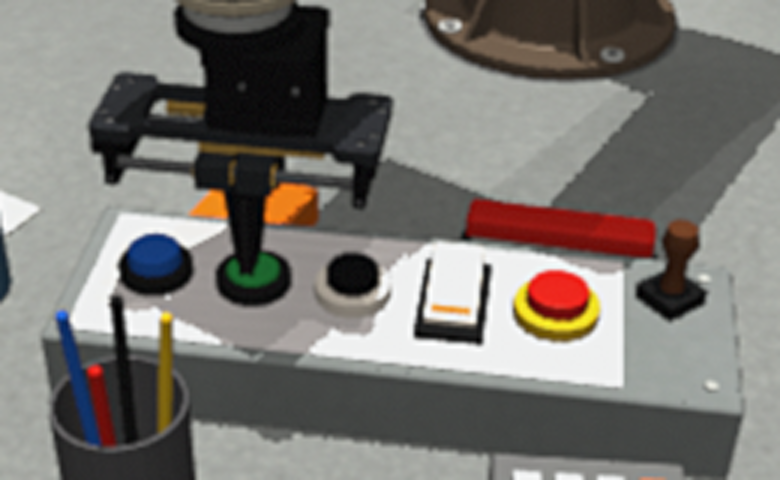

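Green is held down in its collar at (253,270), with blue up, the rocker on, and everything else where it stood.

```bash
python3 -c "
from cell import env
print(env.job_done())"
```

```text
the job is handed in; nothing more can be done
None
```

The job is handed in at about 9 s: the power rocker is on, blue was pressed fully and came back up, and green is held fully down at about 26 N; I did not press red or black or move anything else.

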